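# Arm the microscope lamp's guarded toggle

### The job

Switch on the microscope lamp's supply unit without gripping anything: with the back of a finger lift the hinged guard on the unit's top and swing it right back until it stays open by itself, push the toggle beneath it fully over to the far side with the fingertip, then nudge the guard forward again and let it drop fully shut. Go gently on guard and toggle, leave the bare toggle beside the guard as it is, and do not shift or lift the unit or knock, lift or move anything that stands around.

Things in the scene. Friction and masses are not known exactly. Their poses are not given: they have to be found in the camera images.
- unit_top (a point): Centre of the level grey top panel, 70 mm above the table, of the lamp supply unit (white box, 200 mm deep along its x, 230 mm wide along its y). Axes: x from the unit's front (robot side) to its rear, y to its left, z up; the unit is turned up to 0.3 rad either way. Front edge of the panel at x = -100 mm; guard and toggle centred on y = +45 mm, bare toggle at y = -65 mm.
- guard (a joint): Black hinged guard (rad): 0 shut, grows as its front rises, stop at 2.0. Left alone it falls shut from below 1.4 and back onto the stop from above 1.65 (50 g, under 1 N at the lip). Plate 60 mm from hinge to front, 72 wide, 3 thick, underside 36 mm above the panel when shut; ahead of it a lip 14 mm long bent up 35 degrees; 6 mm side rims; fixed fences 28 mm high below them, 66 mm apart; front open.
- guard_hinge (a point): Middle of the guard's hinge pin, at the guard's rear, 38 mm above the panel, 40 mm in front of the unit's centre; the pin runs along the unit's y. Axes as unit_top; does not move with the guard. A solid bracket 72 mm wide, 36 mm high stands under it, from 2 mm in front of the pin to 10 mm behind it.
- guard_lip (a point): Middle of the free front edge of the guard's lip; when shut it lies 46 mm above the panel, 71 mm in front of the hinge and 11 mm ahead of the unit's front edge. Moves with the guard.
- toggle (a joint): Angle of the steel bat toggle under the guard (rad): 0 = off, leaning 0.35 rad to the front; 0.7 = on (end stop), leaning 0.35 rad to the rear. It stays where it is left; about 1.2 N at its tip moves it. Its pivot is 29 mm in front of the hinge, 2 mm above the panel; at the start it stands at 0 to 0.1.
- toggle_tip (a point): The rounded free end of that toggle, 30 mm from its pivot; the bat is 10 mm thick. When off it stands about 30 mm above the panel and 39 mm in front of the hinge. Moves with the toggle.
- bare_toggle (a joint): Angle of the equal, unguarded toggle 110 mm to the right (-y of the unit) of the guarded one (rad), off near 0; to be left as it is.
- lamp_unit: The same lamp supply unit; origin at the centre of its underside, axes as unit_top.
- stirrer: White magnetic stirrer, 180 x 170 x 75 mm with a round steel plate, 2.5 kg; bystander beside the lamp unit (the two swap places). Origin under its centre.
- vial: Small glass vial, 24 mm diameter, 48 mm high, standing on the unit's panel in its rear right quarter; bystander. Origin under its centre.
- slide_box: Flat black slide box, 85 x 125 x 16 mm, on the table in front of the units; bystander. Origin under its centre.
- dish: Covered glass Petri dish, 94 mm diameter, 17 mm high, on the table in front of the units; bystander. Origin under its centre.
- jar_a: White jar, 68 mm diameter, 100 mm high, beside or behind the units; bystander. Origin under its centre.
- jar_b: White jar, 54 mm diameter, 85 mm high, beside or behind the units; bystander. Origin under its centre.
- flask: Conical glass flask, 76 mm diameter, 100 mm high, beside or behind the units; bystander. Origin under its centre.

How it is judged:
On the way, in this order (a step that is already met when the one before it is completed fails the run):
1. the guard is swung back beyond 1.6 rad with the toggle still off (value of joint guard above 1.6 rad and value of joint toggle below 0.3 rad), for 0.2 s.
2. the toggle is over (above 0.6 rad) while the guard is still open by more than 1.2 rad (value of joint toggle above 0.6 rad and value of joint guard above 1.2 rad), for 0.1 s.
At the end, for the whole second after the job is handed in: The toggle under the guard stands fully over to the rear (above 0.6 rad of 0.7), the guard has dropped shut (below 0.06 rad), the bare toggle is still off (below 0.2 rad), the unit within 15 mm and every bystander upright and within 25 mm of where it was (value of joint guard below 0.06 rad and value of joint toggle above 0.6 rad and value of joint bare_toggle below 0.2 rad and distance of lamp_unit from where it was at the start of the episode below 0.015 m and distance of each of stirrer, vial, slide_box, dish, jar_a, jar_b, flask from where it was at the start of the episode below 0.025 m and angle between each of stirrer, vial, slide_box, dish, jar_a, jar_b, flask's own z axis and vertical below 0.2 rad); the robot touches nothing.
It fails at once if the bare toggle is moved (value of joint bare_toggle above 0.25 rad).
It fails at once if the toggle is pushed over under a guard that is not open (value of joint toggle between 0.3 and 0.5 rad and value of joint guard below 0.8 rad).
It fails at once if the lamp unit is shifted by more than 15 mm, or lifted (distance of lamp_unit from where it was at the start of the episode above 0.015 m or height (world z) of lamp_unit above 0.008 m or angle between lamp_unit's own z axis and vertical above 0.06 rad).
It fails at once if the guard or the toggle is handled roughly or squeezed (more than 20 N) (contact force between any of guard, toggle and the arm above 20 N).
It fails at once if a bystander is moved by more than 25 mm, lifted or tipped (distance of any of stirrer, vial, slide_box, dish, jar_a, jar_b, flask from where it was at the start of the episode above 0.025 m or angle between any of stirrer, vial, slide_box, dish, jar_a, jar_b, flask's own z axis and vertical above 0.3 rad or height (world z) of any of stirrer, slide_box, dish, jar_a, jar_b, flask above 0.012 m or height (world z) of vial above 0.082 m).
It also fails if it takes over 61 s, if anything falls off the work surface, if the arm or the gripper's body presses on something with over 40 N, if the wrist force passes 120 N, or if a joint passes its speed limit or range.

### The arm

A 6-joint arm with a two-finger parallel gripper is mounted at the origin on the work surface. World frame = base frame: x ahead of the robot, y to its left, z up, the work surface at z = 0. Lengths are in m, angles in rad, forces in N, time in s.
With the tool pointing down it reaches from about 0.25 to 0.725 m from the base axis. Payload 4 kg.
Tool frame: the origin (TCP) lies between the finger pads; the fingertips stand 11 mm ahead of it and the grasp point (between the pads) lies 8 mm behind it (bot.tip_extent is the distance from the TCP to the fingertips, in m); z points along the fingers, y is the line along which they close (so a half turn about z gives the same grasp; the last joint's range is limited). The gripper opens to 85 mm and grips with 20 to 120 N. Pads are 22 mm wide; open, the fingers measure 114 mm over their backs; the gripper's body (76 mm by 85 mm) begins 54 mm behind the grasp point. The pads swing forward as they close: fully open they stand 13 mm farther back than shut.
Start: joints at [-1.348, 0.241, 0.005, 1.335, 0, 1.571], TCP at [0.11, -0.488, 0.242] pointing down, gripper open.
Joint ranges: [-2.72, 2.72], [-1.05, 1.87], [-1.09, 1.28], [-1.99, 2.15], [-1.42, 1.44], [-3.14, 3.14]. Speed limits (rad/s): [2.79, 2.79, 3.14, 3.14, 3.14, 3.14].

### API

Orientations are given as a unit quaternion [x, y, z, w].
In Python, from workcell import bot gives the robot as it stands. The module is installed in compiled form; this text tells all that it offers.
- The arm moves only by the tool drive_tool, never from a script. Its argument "rows" is a list of rows, each an object of numbers: "dx", "dy", "dz": the shift along the tool's x, y, z in units of 50 mm (1.0 is 50 mm); "wx", "wy", "wz": the turn, a rotation vector about the tool's x, y, z in units of 5 degrees (1.0 is 5 degrees); "hand": the finger opening in mm, from 0 to 85.4. A call has 1 to 20 rows; each row is the pose to reach, as a shift and turn from the pose commanded when the call began, along the tool's axes at that moment; what a row does not reach only later rows make up. A row lasts 1/10 s, in which the tool goes at most 50 mm and 8.59 degrees, less where a joint would pass 70% of its speed; a pose out of reach is approached as far as the arm can. A call with a gripper value outside its range is refused whole. The fingers move at their own pace and stop on an object; the grip force is fixed at half the most. Time passes only in rows, so rows that repeat a pose let the fingers close. It gives the time, the measured TCP pose, the force, the opening and the grip force at its end, in the units of the state.
- bot.get_obs(): the state, without advancing time (a new reading comes with each control period).
- bot.camera(name): name is "scene" or "side" or "wrist"; returns the picture (384x512x3 uint8, red, green, blue); there is no depth.
- bot.get_calibration(name): a dict with "vfov" (degrees; the focal length in pixels is half the picture's height over the tangent of half this angle, whatever the lens; pixels are square), "cx", "cy" (the principal point, pixels), "origin" and "rotation" of the camera in the world; the wrist camera has in their place "mount" (4x4, takes a point from camera to tool coordinates, whose origin is the TCP and whose axes are the flange's). Camera axes: x right, y up, looking along -z (the intrinsics and any distortion apply to the point x, -y, -z); pixel columns grow to the right and rows downward; lengths in m; the calibration is good to about 2 mm. A picture is of the moment at which its call begins: read the wrist's pose just before it. get_calibration takes no time and is no camera call.
- bot.job_done(): hands the job in; it is judged then, once.
Trained networks look in the newest picture that a camera, given by its name, has taken for a name from the list of things; names that differ only in an ending like _2 or _b are one class to them, and where a whole thing is asked for, a point or a joint stands for the part that bears it (a point fixed in the world has none). Each returns a list of dicts, best first, with "score" (0 to 1); they miss things now and then, are a little off and sometimes report something else, mostly with a low value. They report only what shows in the picture. A call takes as long as a camera call.
- bot.look_for(camera, thing): "extent" ([centre column, centre row, width, height] in pixels, round what is visible of it).
- bot.outline_of(camera, thing): "region" (384x512 bool, what is visible of it) and "extent" ([centre column, centre row, width, height] in pixels, round what is visible of it).
The state is a dict: "clock": time; "joint_pos": joint angles; "joint_vel": joint speeds; "tau": joint torques, N m; "eef_pos": TCP position; "tool_rot": TCP orientation; "ft_force": force on the tool from outside, world axes, zero at the start; "ft_torque": the same for the moment, N m; "grip_width": finger opening in m; "grasp_force": force on a finger pad.
Only numpy, scipy, OpenCV 4.12 (cv2) and the standard library are available. Lean on these libraries where they do the work, as an engineer would, in place of code of your own. Each camera call takes 0.05 s, during which the arm holds its last target. There are 200 camera calls.

## Working session

There is one attempt and no reset: what is moved stays moved. The work goes in short steps, Python scripts to look and compute and a tool call to move; the robot and the scene stay as the last step left them, time stands still between calls to the robot, and variables do not carry over. Pictures are saved under pics/ and viewed, at most 10 in all, crops included, and the job is handed in when it is done.

Besides the shell and the picture viewer there is one more tool, called after ">>>" as name(argument=value, ...) on one line, values as JSON. drive_tool: Moves the arm, as the interface text tells. Its arguments: {"type":"object","properties":{"rows":{"type":"array","items":{"type":"object","properties":{"dx":{"type":"number"},"dy":{"type":"number"},"dz":{"type":"number"},"wx":{"type":"number"},"wy":{"type":"number"},"wz":{"type":"number"},"hand":{"type":"number"}}}}},"required":["rows"]}

```bash
mkdir -p pics
cat > h.py <<'E'
import numpy as np, cv2
from scipy.spatial.transform import Rotation as R
from workcell import bot
def snap(cam,name):
    im=bot.camera(cam); cv2.imwrite(f'pics/{name}.png',im[:,:,::-1]); return im
def pose(cam,obs=None):
    c=bot.get_calibration(cam)
    f=192/np.tan(np.radians(c['vfov'])/2)
    if 'mount' in c:
        o=obs or bot.get_obs(); T=np.eye(4); T[:3,:3]=R.from_quat(o['tool_rot']).as_matrix(); T[:3,3]=o['eef_pos']
        M=T@np.array(c['mount']); return f,c['cx'],c['cy'],M[:3,3],M[:3,:3],c
    return f,c['cx'],c['cy'],np.array(c['origin']),np.array(c['rotation']),c
def ray(P,u,v,z):
    f,cx,cy,o,r,_=P
    d=r@np.array([(u-cx)/f,-(v-cy)/f,-1]); return o+d*(z-o[2])/d[2]
def proj(P,p):
    f,cx,cy,o,r,_=P
    q=r.T@(np.array(p)-o); return cx+f*q[0]/-q[2], cy-f*q[1]/-q[2]
E
python3 - <<'E'
from h import *
print(bot.get_obs())
for c in ('scene','side','wrist'):
    snap(c,c+'0'); print(c,bot.get_calibration(c))
    for t in ('lamp_unit','guard','toggle','bare_toggle','vial','stirrer','slide_box','dish','jar_a','flask'):
        print(c,t,[(np.round(d['extent']).tolist(),round(d['score'],2)) for d in bot.look_for(c,t)[:2]])
a=np.hstack([cv2.imread('pics/scene0.png'),cv2.imread('pics/side0.png')]);
E
```

```text
{'clock': 0.0, 'joint_pos': array([-1.34801613e+00,  2.41424826e-01,  3.73615731e-03,  1.33518160e+00,
        6.43916735e-06,  1.57077296e+00]), 'joint_vel': array([-1.56074846e-03, -1.26561817e-05,  7.05889177e-04, -8.64196708e-04,
        1.52945383e-04, -2.45967530e-04]), 'tau': array([ 2.90215457e-04, -3.72319758e+01,  2.52406365e+01,  1.69336307e-02,
        1.92726870e-04, -9.05559915e-06]), 'eef_pos': array([ 0.11034103, -0.48706134,  0.24141155]), 'tool_rot': array([ 9.93800703e-01,  1.11171435e-01, -1.12057686e-04, -1.03090160e-03]), 'ft_force': array([-0.070526  , -0.46847982,  0.69046245]), 'ft_torque': array([0.00532169, 0.00644318, 0.01896792]), 'grasp_force': 0.0, 'grip_width': 0.08570097077256335}
scene {'vfov': 56.30548926784222, 'cx': 262.21054845414585, 'cy': 194.34213359541758, 'origin': array([1.05317617, 0.00756026, 0.92690446]), 'rotation': array([0.18067053, 0.17655593, 0.68236391, 0.68597789])}
scene lamp_unit [([193.0, 197.0, 87.0, 93.0], 0.8)]
scene guard [([205.0, 163.0, 25.0, 24.0], 0.58)]
scene toggle [([209.0, 149.0, 35.0, 19.0], 0.33)]
scene bare_toggl
[... 987 characters left out ...]
, 60.0], 0.75), ([331.0, 206.0, 26.0, 35.0], 0.7)]
side flask [([228.0, 136.0, 19.0, 34.0], 0.82)]
wrist {'vfov': 71.17126603123832, 'cx': 255.42939150385527, 'cy': 192.14710594683427, 'mount': array([[ 4.93523843e-05,  9.65965369e-01,  2.58671418e-01,
         6.48796129e-02],
       [ 9.99999874e-01,  8.17005584e-05, -4.95888912e-04,
         9.58404023e-04],
       [-5.00145115e-04,  2.58671410e-01, -9.65965243e-01,
        -1.30323776e-01],
       [ 0.00000000e+00,  0.00000000e+00,  0.00000000e+00,
         1.00000000e+00]])}
wrist lamp_unit []
wrist guard []
wrist toggle []
wrist bare_toggle []
wrist vial []
wrist stirrer []
wrist slide_box []
wrist dish []
wrist jar_a []
wrist flask []
```

```bash
sed -i "s/np.array(c\['origin'\]),np.array(c\['rotation'\]),c/np.array(c['origin']),R.from_quat(c['rotation']).as_matrix(),c/" h.py
python3 - <<'E'
from h import *
a=cv2.imread('pics/scene0.png')[90:310,90:430]; b=cv2.imread('pics/side0.png')[110:384,130:370]
cv2.imwrite('pics/a.png',cv2.resize(a,None,fx=2.3,fy=2.3,interpolation=2)); cv2.imwrite('pics/b.png',cv2.resize(b,None,fx=2.15,fy=2.15,interpolation=2))
for c in ('scene','side'):
    P=pose(c)
    e=bot.outline_of(c,'lamp_unit') if bot.camera(c) is not None else 0
    m=e[0]['region'].astype(np.uint8); k=max(cv2.findContours(m,0,1)[0],key=cv2.contourArea)
    print(c,[ (p.tolist(),np.round(ray(P,*p,.07)[:2],3).tolist()) for p in cv2.approxPolyDP(k,4,True)[:,0]])
E
```

```text
scene [([218, 151], [0.427, -0.114]), ([194, 152], [0.43, -0.184]), ([185, 167], [0.483, -0.206]), ([152, 170], [0.493, -0.298]), ([147, 229], [0.675, -0.285]), ([153, 240], [0.705, -0.265]), ([235, 233], [0.687, -0.057]), ([232, 168], [0.487, -0.071]), ([220, 162], [0.466, -0.107])]
side [([289, 216], [0.665, -0.071]), ([206, 221], [0.46, -0.062]), ([224, 316], [0.489, -0.346]), ([314, 300], [0.667, -0.331]), ([316, 283], [0.681, -0.289]), ([306, 256], [0.677, -0.211]), ([302, 267], [0.662, -0.242]), ([292, 264], [0.642, -0.231]), ([292, 249], [0.651, -0.186]), ([299, 240], [0.672, -0.159])]
```

View pics/a.png

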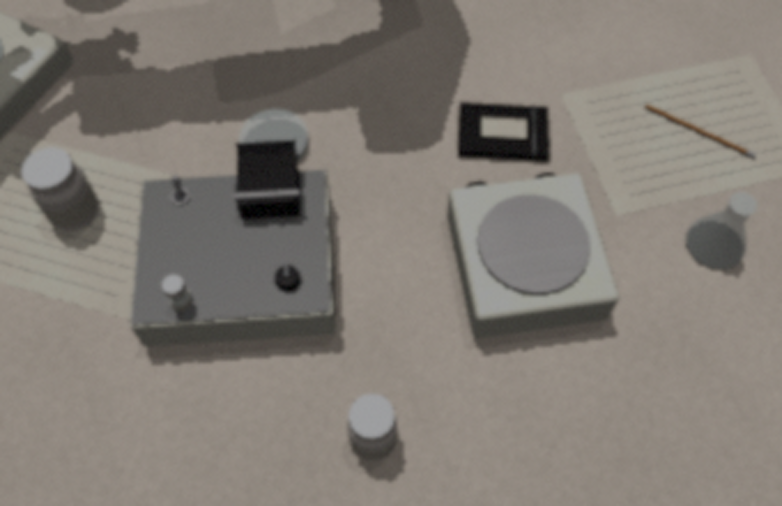

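View pics/b.png

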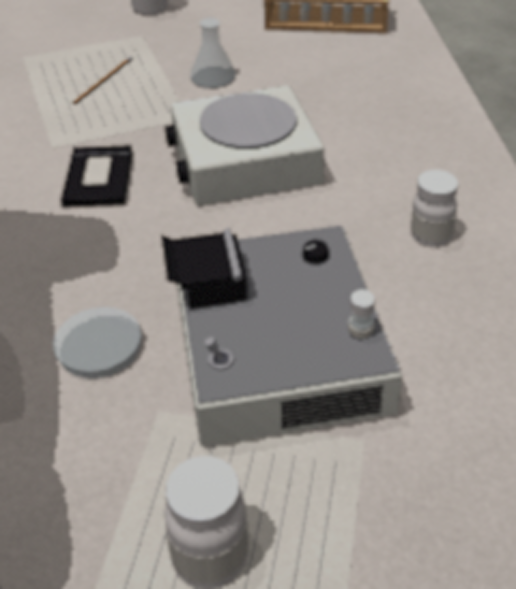

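The scene crop shows the panel with its corners at about px (153,167), (232,165), (234,227), (150,230), the guard at front left, the bare toggle at front right and the dish just ahead of the guard. The side view agrees, with corners at (290,216), (314,284), (221,293).

Run:
```python
from h import *
S=pose('scene');D=pose('side')
L=[('FR',S,153,167.4),('FL',S,232.2,164.8),('RL',S,234.3,227.4),('RR',S,149.6,230),('RL',D,290.5,216),('RR',D,313.7,284.4),('FR',D,220.7,292.8),('FL',D,213.7,226)]
g={'FR':(-.1,-.115),'FL':(-.1,.115),'RL':(.1,.115),'RR':(.1,-.115)}
for n,P,u,v in L: print(n,np.round(ray(P,u,v,.07),3))
from scipy.optimize import least_squares
def W(x,p): c,s=np.cos(x[2]),np.sin(x[2]); return np.array([x[0]+c*p[0]-s*p[1],x[1]+s*p[0]+c*p[1],.07])
for sel in (L[:4],L[4:],L):
    r=least_squares(lambda x:np.concatenate([np.array(proj(P,W(x,g[n])))-(u,v) for n,P,u,v in sel]),[.59,-.18,0])
    print(r.x,np.round(r.fun,1))
x=r.x
for n,p in (('hinge',(-.04,.045,.038)),('lip',(-.111,.045,.046)),('bare',(-.08,-.065,.02))):
    w=W(x,p); w[2]+=p[2]; print(n,w,proj(S,w),proj(D,w))
for n,P,u,v,z in (('dish',S,210,147,.01),('dish',D,177,270,.01),('box',D,174,192,.01),('vial',D,299,256,.09),('jarA',D,228,353,.05),('jarB',D,331,206,.04)): print(n,np.round(ray(P,u,v,z),3))
```

```text
FR [ 0.484 -0.297  0.07 ]
FL [ 0.476 -0.071  0.07 ]
RL [ 0.671 -0.059  0.07 ]
RR [ 0.678 -0.278  0.07 ]
RL [ 0.669 -0.071  0.07 ]
RR [ 0.675 -0.292  0.07 ]
FR [ 0.485 -0.289  0.07 ]
FL [ 0.478 -0.084  0.07 ]
[ 0.57626516 -0.17579656  0.05470205] [ 0.3 -0.3  1.7 -1.6  1.3 -0.5 -3.1  1.7]
[ 0.5775006  -0.18022391  0.02635948] [ 1.6 -2.4  2.4 -0.2 -2.3  3.5 -1.7 -4.1]
[ 0.5769677  -0.17775385  0.0390201 ] [ 0.2 -0.6  1.6 -0.9 -0.   0.4 -4.4  1.3  0.5 -3.2  2.4 -1.7 -1.8  3.
 -2.5 -4.3]
hinge [ 0.53524269 -0.13434851  0.108     ] (np.float64(206.9835530905599), np.float64(175.3959971042934)) (np.float64(238.3264316963285), np.float64(225.80713899746894))
lip [ 0.46429673 -0.13711823  0.116     ] (np.float64(207.36989099642307), np.float64(152.18130948170688)) (np.float64(206.70161203865405), np.float64(226.7028761430228))
bare [ 0.49956426 -0.24582519  0.09      ] (np.float64(168.6251104427188), np.float64(168.13020369971662)) (np.float64(225.88472076446988), np.float64(269.14872944662466))
dish [ 0.367 -0.149  0.01 ]
dish [ 0.386 -0.159  0.01 ]
box [0.365 0.154 0.01 ]
vial [ 0.657 -0.229  0.09 ]
jarA [ 0.492 -0.411  0.05 ]
jarB [ 0.791 -0.009  0.04 ]
```

```bash
cat >> h.py <<'E'
import json
U=json.load(open('unit.json'))   # x,y,yaw of unit
def uw(p):
    c,s=np.cos(U[2]),np.sin(U[2]); return np.array([U[0]+c*p[0]-s*p[1],U[1]+s*p[0]+c*p[1],.07+p[2]])
def hinge(k): return uw(np.array([-.04,.045,.038])+np.array(k)/1000)   # mm from hinge, unit axes
def tool(alpha):
    a=np.radians(alpha); Rz=R.from_euler('z',U[2]).as_matrix()
    d=np.array([np.cos(a),0,-np.sin(a)]); n=np.array([np.sin(a),0,np.cos(a)])
    return Rz@np.array([[0,1,0],n,d]).T
def plan(k,alpha,side=1,half=.0145,o=None):
    """row values bringing the tip corner on side*n to k (mm from hinge)"""
    o=o or bot.get_obs(); T=tool(alpha); R0=R.from_quat(o['tool_rot']).as_matrix()
    tcp=hinge(k)-T@np.array([0,side*half,bot.tip_extent])
    return np.round(R0.T@(tcp-o['eef_pos'])/.05,2), np.round(np.degrees(R.from_matrix(R0.T@T).as_rotvec())/5,2)
def where(side=1,half=.0145,o=None):
    o=o or bot.get_obs(); T=R.from_quat(o['tool_rot']).as_matrix()
    w=o['eef_pos']+T@np.array([0,side*half,bot.tip_extent])-hinge((0,0,0))
    c,s=np.cos(U[2]),np.sin(U[2]); return np.round(np.array([c*w[0]+s*w[1],-s*w[0]+c*w[1],w[2]])*1000,1)
E
echo '[0.577,-0.178,0.04]' > unit.json
python3 -c "
from h import *
print(bot.tip_extent,plan((-146,0,75),45))"
```

```text
0.011 (array([ 6.62, -5.61,  1.24]), array([ -7.48,   6.22, -15.02]))
```

>>> drive_tool(rows=[{"dx":3,"dy":-2.6,"dz":0,"wx":-3.5,"wy":3,"wz":-7.5,"hand":0},{"dx":3,"dy":-2.6,"dz":0,"wx":-3.5,"wy":3,"wz":-7.5,"hand":0},{"dx":3,"dy":-2.6,"dz":0,"wx":-3.5,"wy":3,"wz":-7.5,"hand":0},{"dx":3,"dy":-2.6,"dz":0,"wx":-3.5,"wy":3,"wz":-7.5,"hand":0},{"dx":6.62,"dy":-5.61,"dz":1.24,"wx":-7.48,"wy":6.22,"wz":-15.02,"hand":0},{"dx":6.62,"dy":-5.61,"dz":1.24,"wx":-7.48,"wy":6.22,"wz":-15.02,"hand":0},{"dx":6.62,"dy":-5.61,"dz":1.24,"wx":-7.48,"wy":6.22,"wz":-15.02,"hand":0},{"dx":6.62,"dy":-5.61,"dz":1.24,"wx":-7.48,"wy":6.22,"wz":-15.02,"hand":0},{"dx":6.62,"dy":-5.61,"dz":1.24,"wx":-7.48,"wy":6.22,"wz":-15.02,"hand":0},{"dx":6.62,"dy":-5.61,"dz":1.24,"wx":-7.48,"wy":6.22,"wz":-15.02,"hand":0},{"dx":6.62,"dy":-5.61,"dz":1.24,"wx":-7.48,"wy":6.22,"wz":-15.02,"hand":0},{"dx":6.62,"dy":-5.61,"dz":1.24,"wx":-7.48,"wy":6.22,"wz":-15.02,"hand":0},{"dx":6.62,"dy":-5.61,"dz":1.24,"wx":-7.48,"wy":6.22,"wz":-15.02,"hand":0},{"dx":6.62,"dy":-5.61,"dz":1.24,"wx":-7.48,"wy":6.22,"wz":-15.02,"hand":0},{"dx":6.62,"dy":-5.61,"dz":1.24,"wx":-7.48,"wy":6.22,"wz":-15.02,"hand":0},{"dx":6.62,"dy":-5.61,"dz":1.24,"wx":-7.48,"wy":6.22,"wz":-15.02,"hand":0}])

```text
clock: 3.45
eef_pos: [0.3714, -0.1414, 0.1807]
tool_rot: [0.64, 0.666, 0.276, 0.266]
ft_force: [-0.6, 0.3, 1.4]
grip_width: -0.0002
grasp_force: 0.0
```

Run:
```python
from h import *
o=bot.get_obs(); im=snap('wrist','w1'); print(where(o=o),plan((-146,0,75),45,o=o),bot.tip_extent,o['grip_width'],o['joint_pos'].round(2))
P=pose('wrist',o); im=im[:,:,::-1].copy()
for p in [(-.1,-.115,0),(-.1,.115,0),(.1,.115,0),(.1,-.115,0),(-.111,.045,.046),(-.111,.081,.046),(-.111,.009,.046),(-.04,.081,.038),(-.04,.009,.038)]:
    q=proj(P,uw(np.array(p))); print(p,np.round(q,1)); cv2.drawMarker(im,(int(q[0]),int(q[1])),(0,0,255),1,10,1)
cv2.imwrite('pics/w1m.png',cv2.resize(im,None,fx=1.5,fy=1.5))
```

```text
[-145.9   -0.2   75.2] (array([ 0., -0.,  0.]), array([ 0.  ,  0.01, -0.01])) 0.011 -0.000196776878237379 [-0.74 -0.3  -0.99  0.26  0.52  0.97]
(-0.1, -0.115, 0) [252.4 307.9]
(-0.1, 0.115, 0) [251.6 114. ]
(0.1, 0.115, 0) [345.8 115.9]
(0.1, -0.115, 0) [334.3 252.9]
(-0.111, 0.045, 0.046) [277.8 191.1]
(-0.111, 0.081, 0.046) [278.7 152.4]
(-0.111, 0.009, 0.046) [277. 227.]
(-0.04, 0.081, 0.038) [314.9 146.4]
(-0.04, 0.009, 0.038) [311.3 208.5]
```

View pics/w1m.png

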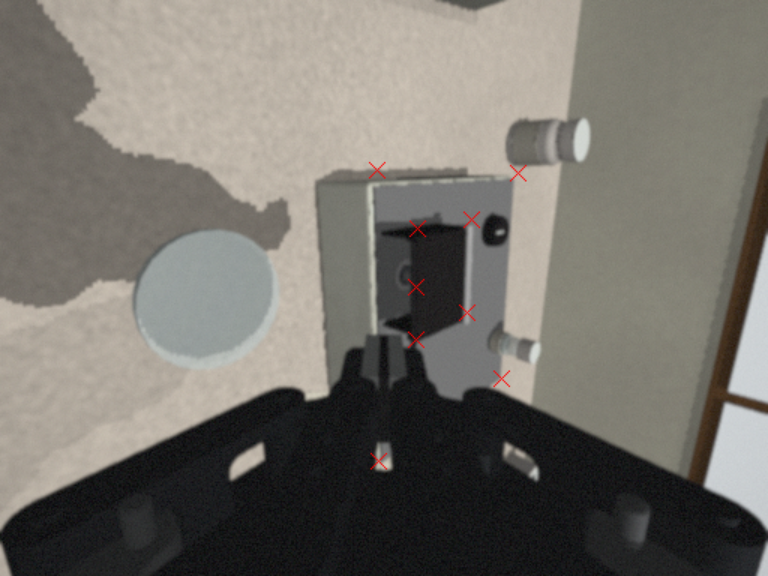

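Run:
```python
from h import *
im=cv2.imread('pics/w1.png')[105:255,205:365]
im=cv2.convertScaleAbs(im,alpha=1.6,beta=25)
cv2.imwrite('pics/w1z.png',cv2.resize(im,(800//1,750//1))[:600] if 0 else cv2.resize(im,None,fx=4,fy=4,interpolation=2))
```

```text
(no output)
```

View pics/w1z.png

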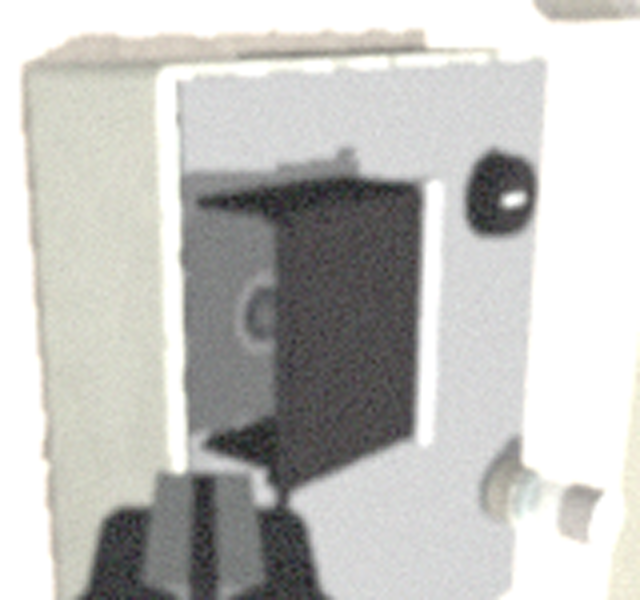

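Run:
```python
import h; from h import *
from scipy.optimize import least_squares
P=pose('wrist')
L=[((-.1,.115,0),245,122),((.1,.115,0),341.3,119.3),((-.04,.081,.038),314.3,150),((-.04,.009,.038),311.3,216.3),((-.111,.081,.046),274.5,157.5),((-.111,.009,.046),275.5,230)]
def f(x):
    h.U=x; return np.concatenate([np.array(proj(P,uw(np.array(p))))-(u,v) for p,u,v in L])
r=least_squares(f,U,loss='soft_l1'); print(r.x,np.round(f(r.x),1))
json.dump(r.x.tolist(),open('unit.json','w'))
S=pose('scene');D=pose('side')
for n,p in (('hinge',(-.04,.045,.038)),('vial',(0,0,0))): print(proj(S,uw(p)),proj(D,uw(p)))
print(plan((-62,0,-25),45), plan((-85,0,-25),45),plan((-120,0,0),45))
```

```text
[ 0.57337866 -0.18245007  0.04325877] [ 3.7 -3.2  3.  -0.6 -1.6  0.9 -2.  -3.3  1.2  0.6 -1.1  2.7]
(np.float64(205.27224222154405), np.float64(174.21830105845154)) (np.float64(236.83919665415618), np.float64(227.3646079149275))
(np.float64(190.21445329184604), np.float64(194.69729620733116)) (np.float64(257.72339838183285), np.float64(251.1783068573702))
(array([-0.09, -0.28,  2.55]), array([ 0.  ,  0.04, -0.03])) (array([-0.09, -0.61,  2.22]), array([ 0.  ,  0.04, -0.03])) (array([-0.09, -0.75,  1.37]), array([ 0.  ,  0.04, -0.03]))
```

The wrist view shows the guard shut, with its lip edge at px (275,157)–(275,230) and its hinge bar at px (314,150)–(311,216). The toggle ring is visible under it and the way in front is clear. Next I put the finger below the lip.

```bash
python3 -c "
from h import *
print(plan((-95,0,-18),45),plan((-64,0,-18),45),plan((-60,0,0),45),plan((-55,0,12),45))"
```

```text
(array([-0.09, -0.65,  1.98]), array([ 0.  ,  0.04, -0.03])) (array([-0.09, -0.21,  2.42]), array([ 0.  ,  0.04, -0.03])) (array([-0.09,  0.1 ,  2.22]), array([ 0.  ,  0.04, -0.03])) (array([-0.09,  0.34,  2.12]), array([ 0.  ,  0.04, -0.03]))
```

>>> drive_tool(rows=[{"dx":-0.09,"dy":-0.65,"dz":1.0,"hand":0},{"dx":-0.09,"dy":-0.65,"dz":1.0,"hand":0},{"dx":-0.09,"dy":-0.65,"dz":1.98,"hand":0},{"dx":-0.09,"dy":-0.65,"dz":1.98,"hand":0},{"dx":-0.09,"dy":-0.43,"dz":2.2,"hand":0},{"dx":-0.09,"dy":-0.21,"dz":2.42,"hand":0},{"dx":-0.09,"dy":-0.21,"dz":2.42,"hand":0},{"dx":-0.09,"dy":-0.21,"dz":2.42,"hand":0}])

```text
invalid input at $.rows[0]: expected keys dx, dy, dz, wx, wy, wz, hand
```

Run:
```python
from h import *
a=snap('side','s2')[190:290,150:290,::-1]; w=snap('wrist','w2')[90:290,180:400,::-1]
a=cv2.resize(a,None,fx=3.6,fy=3.6,interpolation=2); w=cv2.resize(w,None,fx=1.3,fy=1.8)
w=cv2.convertScaleAbs(w,alpha=1.5,beta=25)
cv2.imwrite('pics/c2.png',np.hstack([a,cv2.resize(w,(290,360))]))
print(where(),bot.get_obs()['ft_force'])
for k in [(-40,0,20),(-20,0,62),(5,0,68),(12,0,62)]: print(k,plan(k,45))
```

```text
[-142.     5.    74.9] [-0.40781993  1.05665645  0.0578902 ]
(-40, 0, 20) (array([-0.09,  0.67,  2.22]), array([ 0.  ,  0.04, -0.03]))
(-20, 0, 62) (array([-0.09,  1.54,  1.91]), array([ 0.  ,  0.04, -0.03]))
(5, 0, 68) (array([-0.09,  1.98,  2.18]), array([ 0.  ,  0.04, -0.03]))
(12, 0, 62) (array([-0.09,  2.  ,  2.36]), array([ 0.  ,  0.04, -0.03]))
```

View pics/c2.png

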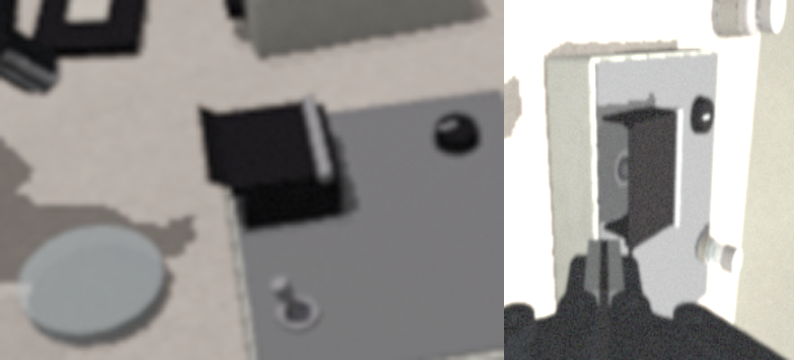

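The move was refused because each row needs all its keys. The picture still shows the start state, and the hinge bar in the side view at px (238,229) agrees with the fitted (237,227). I send the move again.

>>> drive_tool(rows=[{"dx":-0.09,"dy":-0.65,"dz":1.0,"wx":0,"wy":0,"wz":0,"hand":0},{"dx":-0.09,"dy":-0.65,"dz":1.0,"wx":0,"wy":0,"wz":0,"hand":0},{"dx":-0.09,"dy":-0.65,"dz":1.98,"wx":0,"wy":0,"wz":0,"hand":0},{"dx":-0.09,"dy":-0.65,"dz":1.98,"wx":0,"wy":0,"wz":0,"hand":0},{"dx":-0.09,"dy":-0.43,"dz":2.2,"wx":0,"wy":0,"wz":0,"hand":0},{"dx":-0.09,"dy":-0.21,"dz":2.42,"wx":0,"wy":0,"wz":0,"hand":0},{"dx":-0.09,"dy":-0.21,"dz":2.42,"wx":0,"wy":0,"wz":0,"hand":0},{"dx":-0.09,"dy":-0.21,"dz":2.42,"wx":0,"wy":0,"wz":0,"hand":0}])

```text
clock: 4.4
eef_pos: [0.4493, -0.1422, 0.088]
tool_rot: [0.64, 0.666, 0.276, 0.266]
ft_force: [-0.1, 1.0, 0.7]
grip_width: -0.0
grasp_force: 0.0
```

Run:
```python
from h import *
a=snap('side','s3')[190:290,150:290,::-1]; w=snap('wrist','w3')[:,:,::-1]
a=cv2.resize(a,None,fx=3,fy=3.6,interpolation=2)
w=cv2.convertScaleAbs(w,alpha=1.5,beta=25)
cv2.imwrite('pics/c3.png',np.hstack([a,cv2.resize(w[90:290,190:410],(370,360))]))
print(where(),bot.get_obs()['ft_force'],bot.get_obs()['joint_pos'].round(2))
for k in [(-64,0,0),(-58,0,20),(-47,0,40),(-35,0,55),(-20,0,63),(-5,0,66),(8,0,65),(15,0,62)]: print(k,plan(k,45)[0])
```

```text
[-64.7   0.4 -17.6] [-0.55101058 -0.45951946 -0.10765007] [-0.56  0.12 -1.05 -0.29  0.41  1.12]
(-64, 0, 0) [-0.01  0.26 -0.24]
(-58, 0, 20) [-0.01  0.63 -0.44]
(-47, 0, 40) [-0.01  1.06 -0.56]
(-35, 0, 55) [-0.01  1.45 -0.61]
(-20, 0, 63) [-0.01  1.77 -0.51]
(-5, 0, 66) [-0.01  2.03 -0.34]
(8, 0, 65) [-0.    2.2  -0.14]
(15, 0, 62) [-0.    2.25  0.  ]
```

View pics/c3.png

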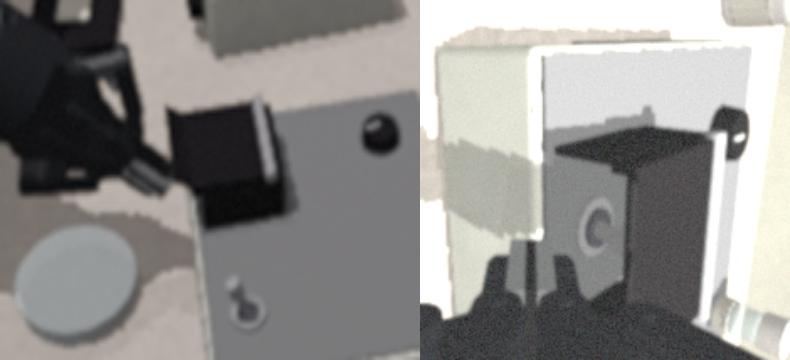

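The finger stands just ahead of and below the lip (side crop 150,180), aligned with the guard. Now I lift it in small steps.

>>> drive_tool(rows=[{"dx":0,"dy":0.13,"dz":-0.12,"wx":0,"wy":0,"wz":0,"hand":0},{"dx":0,"dy":0.26,"dz":-0.24,"wx":0,"wy":0,"wz":0,"hand":0},{"dx":0,"dy":0.44,"dz":-0.34,"wx":0,"wy":0,"wz":0,"hand":0},{"dx":0,"dy":0.63,"dz":-0.44,"wx":0,"wy":0,"wz":0,"hand":0},{"dx":0,"dy":0.63,"dz":-0.44,"wx":0,"wy":0,"wz":0,"hand":0}])

```text
clock: 5.0
eef_pos: [0.4563, -0.1426, 0.1271]
tool_rot: [0.64, 0.666, 0.276, 0.267]
ft_force: [-0.8, -0.1, 0.9]
grip_width: -0.0004
grasp_force: 0.3
```

Run:
```python
from h import *
a=snap('side','s4')[170:290,150:290,::-1]; w=snap('scene','w4')[110:210,150:260,::-1]
a=cv2.resize(a,None,fx=3,fy=3.6,interpolation=2)
cv2.imwrite('pics/c4.png',np.hstack([a,cv2.resize(w,(375,432),interpolation=2)]))
print(where(),bot.get_obs()['ft_force'],bot.get_obs()['joint_pos'].round(2))
for k in [(-47,0,40),(-35,0,55),(-20,0,63),(-5,0,66),(8,0,65),(15,0,62)]: print(k,plan(k,45)[0])
```

```text
[-57.6   0.   20.2] [-1.36647169 -0.33970673 -0.28899896] [-0.54  0.01 -0.98 -0.12  0.4   1.14]
(-47, 0, 40) [-0.    0.43 -0.13]
(-35, 0, 55) [-0.    0.81 -0.17]
(-20, 0, 63) [-0.    1.14 -0.07]
(-5, 0, 66) [0.   1.39 0.1 ]
(8, 0, 65) [0.   1.56 0.3 ]
(15, 0, 62) [0.   1.62 0.44]
```

View pics/c4.png

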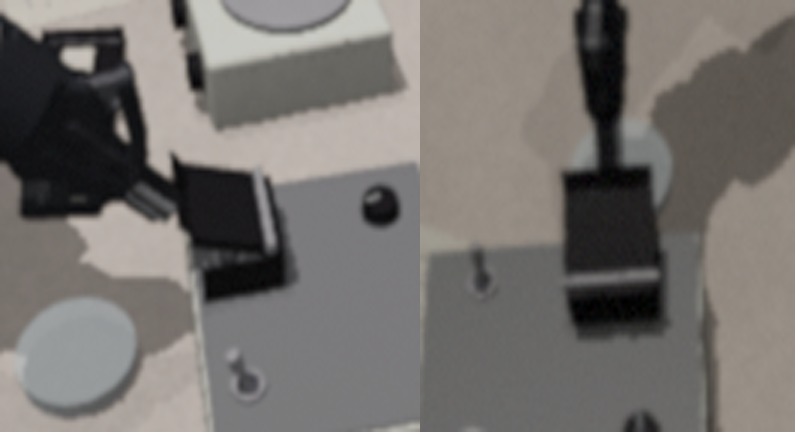

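The guard is raised about 20° and the finger is centred under it. I carry on along the arc at a slightly smaller radius.

```bash
python3 -c "
from h import *
for k in [(-46,0,32),(-36,0,42),(-25,0,49),(-12,0,54),(0,0,55),(10,0,54),(16,0,52)]: print(k,plan(k,45)[0])"
```

```text
(-46, 0, 32) [-0.    0.33 -0.  ]
(-36, 0, 42) [-0.    0.61 -0.  ]
(-25, 0, 49) [-0.    0.87  0.05]
(-12, 0, 54) [0.   1.12 0.17]
(0, 0, 55) [0.   1.31 0.32]
(10, 0, 54) [0.   1.43 0.48]
(16, 0, 52) [0.   1.49 0.59]
```

>>> drive_tool(rows=[{"dx":0,"dy":0.17,"dz":0,"wx":0,"wy":0,"wz":0,"hand":0},{"dx":0,"dy":0.33,"dz":0,"wx":0,"wy":0,"wz":0,"hand":0},{"dx":0,"dy":0.47,"dz":0,"wx":0,"wy":0,"wz":0,"hand":0},{"dx":0,"dy":0.61,"dz":0,"wx":0,"wy":0,"wz":0,"hand":0},{"dx":0,"dy":0.74,"dz":0.03,"wx":0,"wy":0,"wz":0,"hand":0},{"dx":0,"dy":0.87,"dz":0.05,"wx":0,"wy":0,"wz":0,"hand":0},{"dx":0,"dy":1.0,"dz":0.11,"wx":0,"wy":0,"wz":0,"hand":0},{"dx":0,"dy":1.12,"dz":0.17,"wx":0,"wy":0,"wz":0,"hand":0},{"dx":0,"dy":1.22,"dz":0.25,"wx":0,"wy":0,"wz":0,"hand":0},{"dx":0,"dy":1.31,"dz":0.32,"wx":0,"wy":0,"wz":0,"hand":0},{"dx":0,"dy":1.37,"dz":0.4,"wx":0,"wy":0,"wz":0,"hand":0},{"dx":0,"dy":1.43,"dz":0.48,"wx":0,"wy":0,"wz":0,"hand":0},{"dx":0,"dy":1.46,"dz":0.54,"wx":0,"wy":0,"wz":0,"hand":0},{"dx":0,"dy":1.46,"dz":0.54,"wx":0,"wy":0,"wz":0,"hand":0},{"dx":0,"dy":1.46,"dz":0.54,"wx":0,"wy":0,"wz":0,"hand":0},{"dx":0,"dy":1.46,"dz":0.54,"wx":0,"wy":0,"wz":0,"hand":0}])

```text
clock: 6.7
eef_pos: [0.5266, -0.1392, 0.1574]
tool_rot: [0.64, 0.666, 0.276, 0.265]
ft_force: [0.7, 0.5, 0.6]
grip_width: -0.0002
grasp_force: 0.0
```

Run:
```python
from h import *
a=snap('side','s5')[160:290,150:290,::-1]; w=snap('wrist','w5')[:,:,::-1]
a=cv2.resize(a,None,fx=2.9,fy=3.3,interpolation=2); w=cv2.convertScaleAbs(w[60:290,170:420],alpha=1.5,beta=25)
cv2.imwrite('pics/c5.png',np.hstack([a,cv2.resize(w,(390,a.shape[0]))]))
print(where(),bot.get_obs()['ft_force'],bot.get_obs()['joint_pos'].round(2))
for k in [(0,0,58),(-55,0,58),(-60,0,0),(-58,0,-14),(-50,0,-14),(-40,0,-14),(-32,0,-14),(-28,0,-14)]: print(k,plan(k,45)[0])
```

```text
[13.3  0.  52.1] [-0.64959815 -0.98420883  0.91718063] [-0.43  0.05 -0.82 -0.02  0.33  1.23]
(0, 0, 58) [-0.   -0.1  -0.27]
(-55, 0, 58) [-0.01 -0.88 -1.05]
(-60, 0, 0) [-0.01 -1.77 -0.3 ]
(-58, 0, -14) [-0.01 -1.94 -0.07]
(-50, 0, -14) [-0.01 -1.83  0.04]
(-40, 0, -14) [-0.01 -1.69  0.18]
(-32, 0, -14) [-0.01 -1.58  0.29]
(-28, 0, -14) [-0.   -1.52  0.35]
```

View pics/c5.png

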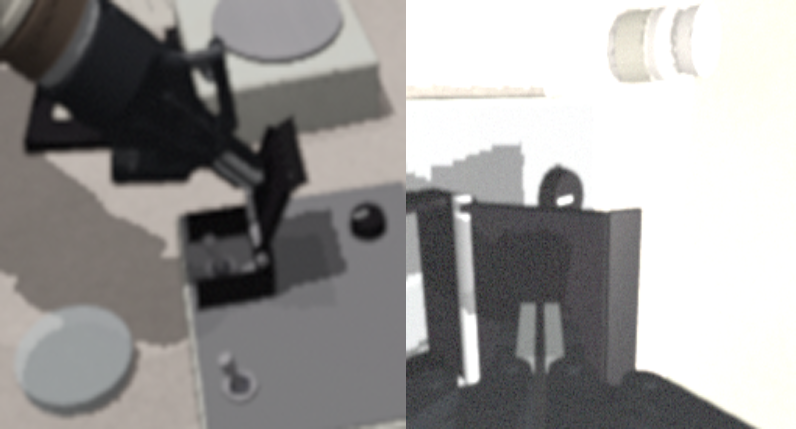

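The guard is up and leaning back, with the toggle visible in the fences still leaning forward. I push it a little further, then withdraw.

>>> drive_tool(rows=[{"dx":0,"dy":0.04,"dz":0.06,"wx":0,"wy":0,"wz":0,"hand":0},{"dx":0,"dy":0.04,"dz":0.06,"wx":0,"wy":0,"wz":0,"hand":0},{"dx":0,"dy":-0.1,"dz":-0.27,"wx":0,"wy":0,"wz":0,"hand":0},{"dx":0,"dy":-0.5,"dz":-0.7,"wx":0,"wy":0,"wz":0,"hand":0},{"dx":0,"dy":-0.88,"dz":-1.05,"wx":0,"wy":0,"wz":0,"hand":0},{"dx":0,"dy":-0.88,"dz":-1.05,"wx":0,"wy":0,"wz":0,"hand":0},{"dx":0,"dy":-0.88,"dz":-1.05,"wx":0,"wy":0,"wz":0,"hand":0}])

```text
clock: 7.5
eef_pos: [0.459, -0.1424, 0.1643]
tool_rot: [0.64, 0.666, 0.276, 0.266]
ft_force: [0.3, -0.6, 0.9]
grip_width: -0.0001
grasp_force: 0.0
```

Run:
```python
from h import *
a=snap('side','s6')[160:290,150:290,::-1]; w=snap('wrist','w6')[:,:,::-1]
a=cv2.resize(a,None,fx=2.9,fy=3.3,interpolation=2); w=cv2.convertScaleAbs(w[60:320,170:420],alpha=1.5,beta=25)
cv2.imwrite('pics/c6.png',np.hstack([a,cv2.resize(w,(390,a.shape[0]))]))
print(where(),bot.get_obs()['ft_force'],bot.get_obs()['joint_pos'].round(2))
P=pose('side')
for t in (2.0,1.75):
  e=hinge((-71*np.cos(t)+8*np.sin(t),0,71*np.sin(t)+8*np.cos(t))); q=proj(P,e); print('lip',t,(q[0]-150)*2.9,(q[1]-160)*3.3)
for k in [(-58,0,0),(-56,0,-14),(-40,0,-14),(-32,0,-14),(-28,0,-14)]: print(k,plan(k,45)[0])
```

```text
[-53.6  -0.2  59.1] [ 0.05632532 -0.01099557 -0.34244951] [-0.54 -0.08 -0.91  0.04  0.4   1.14]
lip 2.0 296.95727642515817 146.10196384411464
lip 1.75 275.2308533264107 140.1878090610611
(-58, 0, 0) [ 0.   -0.9   0.77]
(-56, 0, -14) [ 0.   -1.07  1.  ]
(-40, 0, -14) [ 0.01 -0.84  1.22]
(-32, 0, -14) [ 0.01 -0.73  1.34]
(-28, 0, -14) [ 0.01 -0.67  1.39]
```

View pics/c6.png

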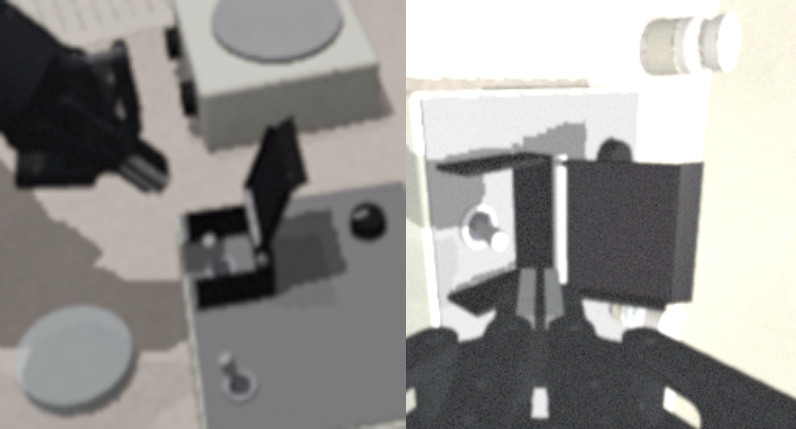

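The guard stays open by itself. The toggle tip shows at side px (222,233) and wrist px (228,206), still leaning forward. I check the fit against those.

Run:
```python
from h import *
S,W=pose('side'),pose('wrist')
for k in [(-39,0,-8),(-36.5,0,-7),(-39,10,-8)]: print(k,proj(S,hinge(k)),proj(W,hinge(k)))
# wrist tip of finger
print(plan((-56,0,-14),45))
```

```text
(-39, 0, -8) (np.float64(219.86549062948805), np.float64(232.04035640826413)) (np.float64(227.66641375833174), np.float64(205.08064880636516))
(-36.5, 0, -7) (np.float64(220.93951446736926), np.float64(231.5796640998779)) (np.float64(230.95430756164595), np.float64(204.65608467942678))
(-39, 10, -8) (np.float64(219.4784599682016), np.float64(229.1358275281545)) (np.float64(227.29580055388104), np.float64(192.72537097046677))
(array([ 0.  , -1.07,  1.  ]), array([ 0.02,  0.04, -0.02]))
```

>>> drive_tool(rows=[{"dx":0,"dy":-0.45,"dz":0.38,"wx":0,"wy":0,"wz":0,"hand":0},{"dx":0,"dy":-0.9,"dz":0.77,"wx":0,"wy":0,"wz":0,"hand":0},{"dx":0,"dy":-1.03,"dz":0.96,"wx":0,"wy":0,"wz":0,"hand":0},{"dx":0,"dy":-1.03,"dz":0.96,"wx":0,"wy":0,"wz":0,"hand":0},{"dx":0,"dy":-0.96,"dz":1.03,"wx":0,"wy":0,"wz":0,"hand":0},{"dx":0,"dy":-0.89,"dz":1.1,"wx":0,"wy":0,"wz":0,"hand":0},{"dx":0,"dy":-0.84,"dz":1.15,"wx":0,"wy":0,"wz":0,"hand":0},{"dx":0,"dy":-0.8,"dz":1.19,"wx":0,"wy":0,"wz":0,"hand":0},{"dx":0,"dy":-0.76,"dz":1.23,"wx":0,"wy":0,"wz":0,"hand":0},{"dx":0,"dy":-0.72,"dz":1.27,"wx":0,"wy":0,"wz":0,"hand":0},{"dx":0,"dy":-0.69,"dz":1.3,"wx":0,"wy":0,"wz":0,"hand":0},{"dx":0,"dy":-0.67,"dz":1.32,"wx":0,"wy":0,"wz":0,"hand":0},{"dx":0,"dy":-0.67,"dz":1.32,"wx":0,"wy":0,"wz":0,"hand":0}])

```text
clock: 8.9
eef_pos: [0.4816, -0.141, 0.0932]
tool_rot: [0.64, 0.666, 0.276, 0.265]
ft_force: [-0.9, 0.0, 0.1]
grip_width: 0.0001
grasp_force: 0.3
```

Run:
```python
from h import *
o=bot.get_obs(); print(where(),o['ft_force'],o['joint_pos'].round(2))
for k in [(-27,0,-11),(-25,0,-11),(-23,0,-11)]: print(k,plan(k,45)[0])
```

```text
[-31.8   0.3 -12.4] [-0.93927564  0.04791241  0.11413058] [-0.5   0.15 -0.98 -0.27  0.37  1.17]
(-27, 0, -11) [-0.01  0.09  0.05]
(-25, 0, -11) [-0.01  0.12  0.08]
(-23, 0, -11) [-0.01  0.14  0.11]
```

>>> drive_tool(rows=[{"dx":0,"dy":0.04,"dz":0.03,"wx":0,"wy":0,"wz":0,"hand":0},{"dx":0,"dy":0.07,"dz":0.04,"wx":0,"wy":0,"wz":0,"hand":0},{"dx":0,"dy":0.1,"dz":0.06,"wx":0,"wy":0,"wz":0,"hand":0},{"dx":0,"dy":0.1,"dz":0.06,"wx":0,"wy":0,"wz":0,"hand":0},{"dx":0,"dy":0.1,"dz":0.06,"wx":0,"wy":0,"wz":0,"hand":0}])

```text
clock: 9.4
eef_pos: [0.4874, -0.1408, 0.0947]
tool_rot: [0.64, 0.666, 0.276, 0.265]
ft_force: [-0.4, 0.1, -0.9]
grip_width: 0.0003
grasp_force: 0.5
```

>>> drive_tool(rows=[{"dx":0,"dy":0.01,"dz":0.01,"wx":0,"wy":0,"wz":0,"hand":0},{"dx":0,"dy":0.01,"dz":0.01,"wx":0,"wy":0,"wz":0,"hand":0}])

```text
clock: 9.6
eef_pos: [0.488, -0.1408, 0.0947]
tool_rot: [0.64, 0.666, 0.276, 0.265]
ft_force: [-1.5, 0.8, -0.7]
grip_width: 0.0001
grasp_force: 0.7
```

>>> drive_tool(rows=[{"dx":0,"dy":0.01,"dz":0.01,"wx":0,"wy":0,"wz":0,"hand":0},{"dx":0,"dy":0.01,"dz":0.01,"wx":0,"wy":0,"wz":0,"hand":0}])

```text
clock: 9.8
eef_pos: [0.4888, -0.1407, 0.0948]
tool_rot: [0.64, 0.666, 0.276, 0.265]
ft_force: [-1.4, -0.2, 0.2]
grip_width: 0.0
grasp_force: 0.7
```

Run:
```python
from h import *
o=bot.get_obs(); print(where(),o['ft_force'],o['joint_pos'].round(2))
snap('wrist','w7');snap('side','s7')
```

```text
[-24.6   0.3 -10.7] [-1.40571959 -0.16844338  0.17274812] [-0.49  0.16 -0.97 -0.27  0.36  1.18]
```

>>> drive_tool(rows=[{"dx":0,"dy":0.01,"dz":0.01,"wx":0,"wy":0,"wz":0,"hand":0},{"dx":0,"dy":0.01,"dz":0.01,"wx":0,"wy":0,"wz":0,"hand":0}])

```text
clock: 10.1
eef_pos: [0.4896, -0.1407, 0.0948]
tool_rot: [0.64, 0.666, 0.276, 0.265]
ft_force: [-2.2, 0.9, 0.9]
grip_width: 0.0
grasp_force: 0.7
```

>>> drive_tool(rows=[{"dx":0,"dy":0.01,"dz":0.01,"wx":0,"wy":0,"wz":0,"hand":0},{"dx":0,"dy":0.01,"dz":0.01,"wx":0,"wy":0,"wz":0,"hand":0}])

```text
clock: 10.3
eef_pos: [0.4903, -0.1407, 0.0948]
tool_rot: [0.64, 0.666, 0.276, 0.265]
ft_force: [-0.7, 1.4, 0.3]
grip_width: -0.0003
grasp_force: 0.7
```

>>> drive_tool(rows=[{"dx":0,"dy":0.01,"dz":0.01,"wx":0,"wy":0,"wz":0,"hand":0},{"dx":0,"dy":0.01,"dz":0.01,"wx":0,"wy":0,"wz":0,"hand":0}])

```text
clock: 10.5
eef_pos: [0.491, -0.1407, 0.0948]
tool_rot: [0.64, 0.666, 0.276, 0.265]
ft_force: [-1.3, 1.7, 1.6]
grip_width: -0.0001
grasp_force: 0.7
```

>>> drive_tool(rows=[{"dx":0,"dy":0.01,"dz":0.01,"wx":0,"wy":0,"wz":0,"hand":0},{"dx":0,"dy":0.02,"dz":0.02,"wx":0,"wy":0,"wz":0,"hand":0}])

```text
clock: 10.7
eef_pos: [0.4924, -0.1406, 0.0948]
tool_rot: [0.64, 0.666, 0.276, 0.265]
ft_force: [-1.2, 0.7, 1.9]
grip_width: 0.0003
grasp_force: 0.9
```

>>> drive_tool(rows=[{"dx":0,"dy":0.01,"dz":0.01,"wx":0,"wy":0,"wz":0,"hand":0},{"dx":0,"dy":0.01,"dz":0.01,"wx":0,"wy":0,"wz":0,"hand":0}])

```text
clock: 10.9
eef_pos: [0.4932, -0.1407, 0.0948]
tool_rot: [0.64, 0.666, 0.276, 0.265]
ft_force: [-1.2, 0.9, -0.2]
grip_width: 0.0
grasp_force: 0.7
```

Run:
```python
from h import *
o=bot.get_obs(); print(where(),o['ft_force'],o['grasp_force'])
a=snap('side','s8')[160:290,150:290,::-1]; w=snap('wrist','w8')[:,:,::-1]
a=cv2.resize(a,None,fx=2.9,fy=3.3,interpolation=2); w=cv2.convertScaleAbs(w[60:320,170:420],alpha=1.5,beta=25)
cv2.imwrite('pics/c8.png',np.hstack([a,cv2.resize(w,(390,a.shape[0]))]))
S,W=pose('side'),pose('wrist')
for t in (.35,.5,.6,.7):
  k=hinge((-29+30*np.sin(t-.35),0,-36+30*np.cos(t-.35))); q=proj(S,k);r=proj(W,k); print(t,(q[0]-150)*2.9,(q[1]-160)*3.3,406+(r[0]-170)*1.56,(r[1]-60)*1.65)
```

```text
[-20.3   0.1 -10.8] [-1.16365159  0.86636193 -0.21223558] 0.6625209376215935
0.35 215.23602171790998 233.83256011812338 576.3310056341863 303.5511898583511
0.5 220.98745851576905 233.43086255048982 583.7910556897089 298.9575371210962
0.6 224.77959405245318 233.57668589510632 587.6823760423426 295.7199002768626
0.7 228.49147049366923 234.0512544481622 590.6949569679159 292.39826983658907
```

View pics/c8.png

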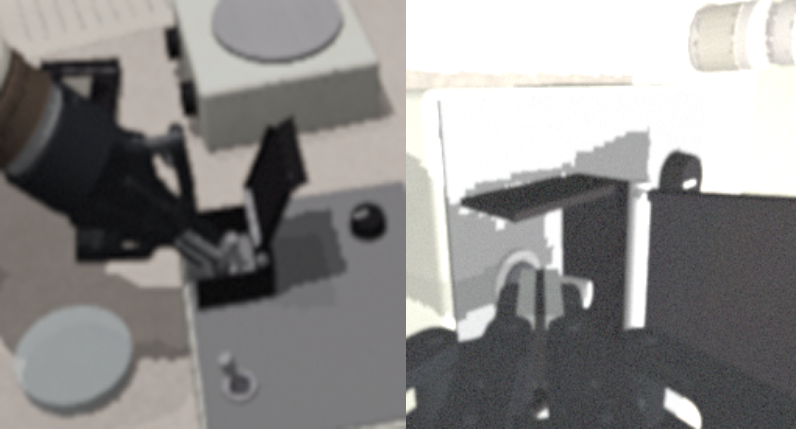

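Wrist and side views show the toggle well over to the rear with the finger against it, and the guard still open. I go on until the end stop is felt.

>>> drive_tool(rows=[{"dx":0,"dy":0.01,"dz":0.01,"wx":0,"wy":0,"wz":0,"hand":0},{"dx":0,"dy":0.01,"dz":0.01,"wx":0,"wy":0,"wz":0,"hand":0}])

```text
clock: 11.2
eef_pos: [0.4936, -0.1406, 0.0946]
tool_rot: [0.64, 0.666, 0.276, 0.265]
ft_force: [-2.2, 0.2, 0.6]
grip_width: -0.0001
grasp_force: 1.4
```

>>> drive_tool(rows=[{"dx":0,"dy":0.01,"dz":0.01,"wx":0,"wy":0,"wz":0,"hand":0},{"dx":0,"dy":0.01,"dz":0.01,"wx":0,"wy":0,"wz":0,"hand":0}])

```text
clock: 11.4
eef_pos: [0.4939, -0.1405, 0.0944]
tool_rot: [0.641, 0.666, 0.276, 0.265]
ft_force: [-5.6, 0.1, 3.2]
grip_width: 0.0005
grasp_force: 3.1
```

>>> drive_tool(rows=[{"dx":0,"dy":0.01,"dz":0.01,"wx":0,"wy":0,"wz":0,"hand":0},{"dx":0,"dy":0.01,"dz":0.01,"wx":0,"wy":0,"wz":0,"hand":0}])

```text
clock: 11.6
eef_pos: [0.4942, -0.1405, 0.0943]
tool_rot: [0.641, 0.666, 0.275, 0.265]
ft_force: [-7.8, 0.3, 6.5]
grip_width: 0.0001
grasp_force: 5.0
```

Run:
```python
from h import *
o=bot.get_obs(); print(where(),o['ft_force'],o['grasp_force'])
a=snap('wrist','w9'); b=cv2.imread('pics/w7.png')[:,:,::-1]; W=pose('wrist')
# bright bat end right of the finger: white blob, world check
for n in ('w8','w9'):
    g=cv2.cvtColor(cv2.imread(f'pics/{n}.png'),6)[222:255,265:305]
    print(n,[ ''.join('#' if v>95 else '+' if v>60 else '.' for v in r) for r in g[::2]])
for l in bot.outline_of('wrist','toggle')[:2]: print(l['extent'],l['score'])
for t in (.5,.6,.7): print(t,proj(W,hinge((-29+30*np.sin(t-.35),0,-36+30*np.cos(t-.35)))))
```

```text
[-19.2   0.3 -11.2] [-7.76162766  0.28864948  6.45120601] 4.964700490236282
w8 ['#####+..................................', '++###+..................................', '+++##+..................................', '+++++++++++++.+.........................', '++++++++++++++++++++++++................', '+++++........+++++++#####...............', '++++...........+++#######...............', '+++++...........++#######...............', '+++++............+#######...............', '+++++............+######+...............', '+++++.............######................', '++++++............+####+................', '++++++............+##+..................', '++++++..................................', '++++++..................................', '++......................................', '........................................']
w9 ['#####+..................................', '++###...................................', '+++#+...................................', '+++++++.++..............................', '+++++++++++++++++++++++.................', '++++.........+++++++####+...............', '++++...........+++######+...............', '++++............++#######...............', '+++++............+######+...............', '+++++............+######+...............', '+++++............+######................', '+++++............+#####+................', '++++++............+###+.................', '++++++..................................', '++++++..................................', '++......................................', '........................................']
[300.5, 212.6, 337.0, 203.0] 0.47
0.5 (np.float64(283.383090803515), np.float64(242.3516375009387))
0.6 (np.float64(285.91121127070164), np.float64(240.35547052761007))
0.7 (np.float64(287.87197549726574), np.float64(238.30803721036978))
```

The end stop is felt: force rose to about 10 N, and the bat tip at px (287,238) matches 0.7 rad. I back off, rise and turn the tool upright.

Run:
```python
from h import *
for k,a,s in [((-26,0,-11),45,1),((-45,0,-3),45,1),((-65,0,60),45,1),((-65,0,125),45,1),((-40,0,125),90,-1),((62,0,125),90,-1)]: print(k,*plan(k,a,s))
```

```text
(-26, 0, -11) [-0.01 -0.09 -0.1 ] [-0.02  0.03 -0.04]
(-45, 0, -3) [-0.01 -0.25 -0.48] [-0.02  0.03 -0.04]
(-65, 0, 60) [-0.01  0.36 -1.65] [-0.02  0.03 -0.04]
(-65, 0, 125) [-0.01  1.28 -2.57] [-0.02  0.03 -0.04]
(-40, 0, 125) [-0.    2.28 -1.95] [ 8.98  0.02 -0.05]
(62, 0, 125) [ 0.    3.73 -0.51] [ 8.98  0.02 -0.05]
```

>>> drive_tool(rows=[{"dx":0,"dy":-0.09,"dz":-0.1,"wx":0,"wy":0,"wz":0,"hand":0},{"dx":0,"dy":-0.25,"dz":-0.48,"wx":0,"wy":0,"wz":0,"hand":0},{"dx":0,"dy":0.36,"dz":-1.65,"wx":0,"wy":0,"wz":0,"hand":0},{"dx":0,"dy":0.36,"dz":-1.65,"wx":0,"wy":0,"wz":0,"hand":0},{"dx":0,"dy":1.28,"dz":-2.57,"wx":0,"wy":0,"wz":0,"hand":0},{"dx":0,"dy":1.28,"dz":-2.57,"wx":0,"wy":0,"wz":0,"hand":0},{"dx":0,"dy":1.28,"dz":-2.57,"wx":0,"wy":0,"wz":0,"hand":0},{"dx":0,"dy":2.28,"dz":-1.95,"wx":9,"wy":0,"wz":0,"hand":0},{"dx":0,"dy":2.28,"dz":-1.95,"wx":9,"wy":0,"wz":0,"hand":0},{"dx":0,"dy":2.28,"dz":-1.95,"wx":9,"wy":0,"wz":0,"hand":0},{"dx":0,"dy":2.28,"dz":-1.95,"wx":9,"wy":0,"wz":0,"hand":0},{"dx":0,"dy":2.28,"dz":-1.95,"wx":9,"wy":0,"wz":0,"hand":0},{"dx":0,"dy":2.28,"dz":-1.95,"wx":9,"wy":0,"wz":0,"hand":0},{"dx":0,"dy":2.28,"dz":-1.95,"wx":9,"wy":0,"wz":0,"hand":0}])

```text
clock: 13.1
eef_pos: [0.508, -0.1398, 0.241]
tool_rot: [0.693, 0.721, -0.001, -0.002]
ft_force: [-0.9, -0.1, 0.6]
grip_width: 0.0002
grasp_force: 0.0
```

Run:
```python
from h import *
o=bot.get_obs(); print(where(-1),o['ft_force'],o['joint_pos'].round(2))
W=pose('wrist'); snap('wrist','w10'); snap('side','s10')
for l in bot.outline_of('wrist','guard')[:2]: print(l['extent'],l['score'])
for t in (2.0,1.8,0): print(t,[np.round(proj(W,hinge((-71*np.cos(t)+8*np.sin(t),y,71*np.sin(t)+8*np.cos(t))))) for y in (-36,36)])
print([np.round(proj(W,hinge((0,y,0)))) for y in (-36,36)])
for k in [(66,0,110),(66,0,42),(45,0,42),(20,0,42),(-10,0,42)]: print(k,*plan(k,90,-1))
```

```text
[-38.    0.5 122.1] [-0.9119376  -0.08465696  0.58837942] [-0.27  0.3   0.08  1.36 -0.    1.26]
[307.9, 199.6, 58.3, 97.1] 0.6
2.0 [array([329., 247.]), array([336., 160.])]
1.8 [array([315., 250.]), array([321., 161.])]
0 [array([210., 223.]), array([206., 152.])]
[array([279., 220.]), array([280., 151.])]
(66, 0, 110) [0.   2.12 0.28] [-0.01 -0.01 -0.05]
(66, 0, 42) [0.   2.12 1.64] [-0.01 -0.01 -0.05]
(45, 0, 42) [0.   1.7  1.64] [-0.01 -0.01 -0.05]
(20, 0, 42) [-0.    1.2   1.64] [-0.01 -0.01 -0.05]
(-10, 0, 42) [-0.    0.6   1.64] [-0.01 -0.01 -0.05]
```

The guard extent (columns 279–337) matches the prediction for 2.0 rad. I go behind it and nudge it forward.

>>> drive_tool(rows=[{"dx":0,"dy":1.0,"dz":0.1,"wx":0,"wy":0,"wz":0,"hand":0},{"dx":0,"dy":2.12,"dz":0.28,"wx":0,"wy":0,"wz":0,"hand":0},{"dx":0,"dy":2.12,"dz":0.28,"wx":0,"wy":0,"wz":0,"hand":0},{"dx":0,"dy":2.12,"dz":0.28,"wx":0,"wy":0,"wz":0,"hand":0},{"dx":0,"dy":2.12,"dz":1.64,"wx":0,"wy":0,"wz":0,"hand":0},{"dx":0,"dy":2.12,"dz":1.64,"wx":0,"wy":0,"wz":0,"hand":0},{"dx":0,"dy":2.12,"dz":1.64,"wx":0,"wy":0,"wz":0,"hand":0},{"dx":0,"dy":1.9,"dz":1.64,"wx":0,"wy":0,"wz":0,"hand":0},{"dx":0,"dy":1.7,"dz":1.64,"wx":0,"wy":0,"wz":0,"hand":0},{"dx":0,"dy":1.6,"dz":1.64,"wx":0,"wy":0,"wz":0,"hand":0},{"dx":0,"dy":1.5,"dz":1.64,"wx":0,"wy":0,"wz":0,"hand":0},{"dx":0,"dy":1.4,"dz":1.64,"wx":0,"wy":0,"wz":0,"hand":0},{"dx":0,"dy":1.3,"dz":1.64,"wx":0,"wy":0,"wz":0,"hand":0},{"dx":0,"dy":1.2,"dz":1.64,"wx":0,"wy":0,"wz":0,"hand":0}])

```text
clock: 14.65
eef_pos: [0.5665, -0.1378, 0.1625]
tool_rot: [0.693, 0.721, 0.0, 0.0]
ft_force: [0.2, 0.4, 0.8]
grip_width: 0.0
grasp_force: 0.1
```

>>> drive_tool(rows=[{"dx":0,"dy":-0.1,"dz":0,"wx":0,"wy":0,"wz":0,"hand":0},{"dx":0,"dy":-0.2,"dz":0,"wx":0,"wy":0,"wz":0,"hand":0},{"dx":0,"dy":-0.3,"dz":0,"wx":0,"wy":0,"wz":0,"hand":0},{"dx":0,"dy":-0.4,"dz":0,"wx":0,"wy":0,"wz":0,"hand":0},{"dx":0,"dy":-0.5,"dz":0,"wx":0,"wy":0,"wz":0,"hand":0},{"dx":0,"dy":-0.6,"dz":0,"wx":0,"wy":0,"wz":0,"hand":0},{"dx":0,"dy":-0.7,"dz":0,"wx":0,"wy":0,"wz":0,"hand":0},{"dx":0,"dy":-0.78,"dz":0,"wx":0,"wy":0,"wz":0,"hand":0},{"dx":0,"dy":-0.78,"dz":0,"wx":0,"wy":0,"wz":0,"hand":0},{"dx":0,"dy":-0.78,"dz":0,"wx":0,"wy":0,"wz":0,"hand":0},{"dx":0,"dy":-0.78,"dz":0,"wx":0,"wy":0,"wz":0,"hand":0},{"dx":0,"dy":-0.6,"dz":-1.0,"wx":0,"wy":0,"wz":0,"hand":0},{"dx":0,"dy":-0.6,"dz":-2.0,"wx":0,"wy":0,"wz":0,"hand":0},{"dx":0,"dy":-0.6,"dz":-2.0,"wx":0,"wy":0,"wz":0,"hand":0},{"dx":0,"dy":-0.6,"dz":-2.0,"wx":0,"wy":0,"wz":0,"hand":0}])

```text
clock: 16.15
eef_pos: [0.538, -0.1391, 0.264]
tool_rot: [0.693, 0.721, 0.001, 0.002]
ft_force: [-0.3, 0.2, -1.0]
grip_width: -0.0
grasp_force: 0.0
```

Run:
```python
from h import *
o=bot.get_obs(); print(where(-1),o['ft_force'],o['clock'])
def pr(P,t): return [np.round(proj(P,hinge((-71*np.cos(t)+8*np.sin(t),y,71*np.sin(t)+8*np.cos(t))))) for y in (-36,36)]
for c in ('wrist','side'):
    snap(c,c+'11'); P=pose(c)
    for l in bot.outline_of(c,'guard')[:2]: print(c,l['extent'],l['score'])
    print(pr(P,0),pr(P,.1),pr(P,2.),[np.round(proj(P,hinge((0,y,0)))) for y in (-36,36)])
for t in ('lamp_unit','bare_toggle','vial','slide_box','dish','jar_a'):
    print(t,[(np.round(d['extent']).tolist(),round(d['score'],2)) for d in bot.look_for('side',t)[:2]])
# change against the starting side view around the guard
a=cv2.imread('pics/side0.png').astype(int);b=cv2.imread('pics/side11.png').astype(int)
d=np.abs(a-b).max(2); print('diff guard',d[215:248,200:246].mean(), 'unit right',d[250:310,220:310].mean())
```

```text
[ -7.9  -0.2 145. ] [-0.32440807  0.19393485 -1.02673865] 16.15
wrist [219.1, 181.3, 77.5, 71.0] 0.84
[array([186., 216.]), array([181., 149.])] [array([185., 218.]), array([180., 150.])] [array([291., 235.]), array([293., 155.])] [array([251., 213.]), array([250., 148.])]
side [223.4, 230.7, 39.9, 32.5] 0.72
[array([206., 239.]), array([204., 218.])] [array([206., 237.]), array([204., 216.])] [array([255., 215.]), array([250., 195.])] [array([239., 238.]), array([235., 217.])]
lamp_unit [([261.0, 266.0, 115.0, 105.0], 0.71), ([243.0, 178.0, 78.0, 53.0], 0.24)]
bare_toggle [([230.0, 272.0, 9.0, 9.0], 0.44)]
vial [([301.0, 257.0, 14.0, 21.0], 0.71)]
slide_box [([176.0, 192.0, 36.0, 30.0], 0.96)]
dish [([176.0, 270.0, 38.0, 35.0], 0.93)]
jar_a [([331.0, 206.0, 27.0, 32.0], 0.74), ([227.0, 355.0, 42.0, 59.0], 0.7)]
diff guard 13.312911725955205 unit right 4.78
```

Run:
```python
from h import *
a=cv2.imread('pics/side0.png',0);b=bot.camera('side');b=cv2.cvtColor(b,7)
up=lambda i:cv2.resize(i,None,fx=4,fy=4,interpolation=2)
for n,(x0,x1,y0,y1) in {'lip':(200,214,212,246),'hinge':(230,246,212,246),'unit':(225,320,250,310)}.items():
    r=cv2.matchTemplate(up(b[y0-5:y1+5,x0-5:x1+5]),up(a[y0:y1,x0:x1]),cv2.TM_CCOEFF_NORMED); _,s,_,p=cv2.minMaxLoc(r); print(n,s,np.array(p)/4-5)
```

```text
lip 0.9067292809486389 [ 0.  -0.5]
hinge 0.9459075331687927 [0. 0.]
unit 0.9919943809509277 [0. 0.]
```

```bash
python3 -c "
from workcell import bot
print(bot.job_done())"
```

```text
the job is handed in; nothing more can be done
None
```

I handed the job in at about 16 s: the toggle was pushed to its end stop with the guard open, the guard then dropped shut, and in the last pictures the unit had not shifted and I saw nothing nearby displaced; the judge's verdict was not returned.

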